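# Cock the spring marker, load the white cast and fire it

### The job

Mark the white stone cast with the blue spring marker: pull the marker's red knob back until the striker stays caught by itself, then set the white cast upright in the painted square with its flat heel against the steel fence and its front towards the striker, centred, and let go of it. Then press the yellow trip pad so that the striker shoots forward and comes to rest against the front of the cast, and leave the cast there. Do not disturb the yellow casts, the green dish or the bottle.

Things in the scene. Friction and masses are not known exactly. Their poses are not given: they have to be found in the camera images.
- marker: Blue bench spring marker, fixed: plate 260 x 130 x 8 mm. Origin on the underside, 25 mm in front of the plate's middle; +x is the striking direction, z up. Along x in mm: spring barrel -153 to -111 (top z 35), draw knob -50, front guide -8 to 8 (top z 36), trip lever beside the bar (top z 44), painted square +24 to +83, steel fence +83 to +103 (70 wide in y, top z 40).
- striker: Sprung steel bar, 11 mm thick, along the marker's x at z = 18 mm. At rest its origin and axes are the marker's; drawing moves it along the marker's -x. Spring force 3.6 N at rest to 11 N at 38 mm; the pull peaks at 12 N as it passes the sear. Once drawn past 38 mm the sear drops in and holds it at 38 mm when let go; hard stop at 46 mm.
- striker_nose (a point): Point of the striker's brass nose, at x = +35, y = 0, z = 18 mm of the marker at rest, that is 48 mm short of the fence, so the nose then stands inside the painted square; 86 mm short of the fence when caught; about 55 mm short when resting on a seated cast.
- draw_knob (a point): Grip point of the red upright knob fixed to the striker: a round knob of 25 mm diameter and 36 mm height, from z = 50 to 86 mm, on a 10 mm stem; the point is on its axis at z = 70 mm. It moves with the striker; free space all round and above.
- trip_pad (a point): Centre of the top of the round yellow trip pad, 25 mm across, top at z = 44 mm, at x = +12, y = -49.5 mm of the marker, on a steel lever that runs back to x = -64 beside the bar. Pushing it down about 3 mm frees a cocked striker (about 10 N); it can go down 7 mm and springs back.
- sear (a joint): Angle of the trip lever (sear), rad: 0 at rest or holding, grows as the pad is pressed; frees the striker at about 0.12, stop at 0.24.
- nest (a point): Foot of the fence: middle of the fence's face at the plate's top (x = +83, y = 0, z = 8 mm of the marker). Axes as the marker: +x into the fence, z up. A seated cast's heel lies here.
- cast_white: White stone dental cast, loose, 0.06 to 0.13 kg. Solid base 56 mm along x, 57 mm across y, 16 mm high; teeth up to 32 mm. Origin: centre of the underside. +x is the narrow front of the arch, -x the wide flat heel (flat 37 mm wide, 27.5 mm from the origin). Grasp the two sides (y) of the base; they narrow slightly to the front, 56 to 52 mm.
- cast_heel (a point): Middle of the lower edge of the white cast's flat heel, at x = -27.5 mm, y = 0, z = 0 of the cast.
- cast_yellow_1: Yellow stone cast of the same shape and size; leave it where it stands. Origin: centre of its underside.
- cast_yellow_2: Another yellow stone cast of the same shape and size; leave it where it stands. Origin: centre of its underside.
- dish: Small green dappen dish, 35 mm across and 24 mm high; leave it where it stands. Origin: centre of its underside.
- bottle: White bottle with a red cap, 47 mm across and 100 mm high; leave it where it stands. Origin: centre of its underside.

How it is judged (in metres and radians):
On the way, in this order (a step that is already met when the one before it is completed fails the run):
1. the striker is drawn back and stays caught with the knob let go, nose more than 81 mm short of the fence (x of striker_nose in the frame of nest below -0.081 m and contact force between the fingers and striker below 0.5 N), for 0.3 s.
2. with the striker still cocked, the white cast stands released in the square: heel within 7 mm of the fence and 8 mm of its middle, squared to within 8 degrees (all of step 1 and x of cast_heel in the frame of nest between -0.007 and 0.003 m and y of cast_heel in the frame of nest between -0.008 and 0.008 m and z of cast_heel in the frame of nest between -0.003 and 0.004 m and angle between the x axis of cast_white and the x axis of marker, either way round below 0.14 rad and angle between cast_white's own z axis and vertical below 0.08 rad and contact force between the fingers and cast_white below 0.3 N), for 0.3 s.
3. the striker is fired: it shoots forward at more than 0.4 m/s, not held by the fingers (linear speed of striker above 0.4 m/s and contact force between the fingers and striker below 0.5 N).
At the end, for the whole second after the job is handed in: The white cast stands free, upright and still on the plate, heel within 4 mm of the fence and 8 mm of its middle, squared within 8 degrees; the fired striker rests with its nose on the cast's front at over 1 N, 51 to 62 mm short of the fence (x of cast_heel in the frame of nest between -0.004 and 0.003 m and y of cast_heel in the frame of nest between -0.008 and 0.008 m and z of cast_heel in the frame of nest between -0.003 and 0.004 m and angle between the x axis of cast_white and the x axis of marker, either way round below 0.14 rad and angle between cast_white's own z axis and vertical below 0.08 rad and contact force between the fingers and cast_white below 0.3 N and x of striker_nose in the frame of nest between -0.062 and -0.051 m and contact force between striker and cast_white above 1 N and linear speed of each of cast_white, striker below 0.02 m/s); the robot touches nothing.
It fails at once if a yellow cast is pushed more than 20 mm from its place (distance of cast_yellow_1 from where it was at the start of the episode above 0.02 m).
It fails at once if a yellow cast is pushed more than 20 mm from its place (distance of cast_yellow_2 from where it was at the start of the episode above 0.02 m).
It fails at once if the green dish is pushed more than 20 mm from its place (distance of dish from where it was at the start of the episode above 0.02 m).
It fails at once if the bottle is pushed more than 20 mm from its place (distance of bottle from where it was at the start of the episode above 0.02 m).
It also fails if it takes over 66 s, if anything falls off the work surface, if the arm or the gripper's body presses on something with over 40 N, if the wrist force passes 120 N, or if a joint passes its speed limit or range.

### The arm

A 6-joint arm with a two-finger parallel gripper is mounted at the origin on a cart in front of the work surface, level with it; the furniture and walls round the work are solid. World frame = base frame: x ahead of the robot, y to its left, z up, the work surface at z = 0. Lengths are in mm, angles in rad, forces in N, time in s.
With the tool pointing down it reaches from about 275 to 1000 mm from the base axis. Payload 8.4 kg.
Tool frame: the origin (TCP) lies between the finger pads; the fingertips stand 22 mm ahead of it and the grasp point (between the pads) lies 3 mm ahead of it (r.nose_length is the z of the fingertips in the tool frame, in mm); z points along the fingers, y is the line along which they close (so a half turn about z gives the same grasp; the last joint's range is limited). The gripper opens to 85 mm and grips with 20 to 120 N. Pads are 22 mm wide; open, the fingers measure 114 mm over their backs; the gripper's body (76 mm by 85 mm) begins 54 mm behind the grasp point. The pads swing forward as they close: fully open they stand 13 mm farther back than shut.
Start: joints at [-1.245, 0.353, 1.633, -0, 1.155, -0.002], TCP at [201.224, -591.724, 253.281] pointing down, gripper open.
Joint ranges: [-2.63, 2.63], [-0.92, 2.1], [0.06, 2.66], [-1.3, 4.44], [0, 2.69], [-3.02, 3.02]. Speed limits (rad/s): [2.22, 2.22, 2.79, 3.14, 3.14, 3.14].

### API

Orientations are given as [roll, pitch, yaw] about the fixed x, y, z axes, in that order (R = Rz(yaw) Ry(pitch) Rx(roll)).
In Python, from rig import r gives the robot as it stands.
- The arm moves only by the shell command python3 steer.py FILE [FORCE], which reads ROWS from the file FILE. ROWS is 1 to 5 rows, one to a line, with the numbers parted by commas; each row has 7 numbers: a rotation vector rx, ry, rz in rad, then dx, dy, dz in m, then the opening from 0.0 (shut) to 1.0 (fully open); each row shifts and turns the commanded pose from where the row before left it, along the tool's axes as they then stand; what a row does not reach is not made up. A row lasts 1/12 s, in which the tool goes at most 41.7 mm and 0.125 rad, less where a joint would pass 70% of its speed; a pose out of reach is approached as far as the arm can. The fingers move at their own pace and stop on an object; FORCE is the grip in N (left out, the last holds). Time passes only in rows, so rows that do not move let the fingers close. It prints the time, the measured TCP pose, the force, the opening and the grip force at its end. Input that does not fit is refused with a message, and nothing moves.
- r.sense(): the state, without advancing time (a new reading comes with each control period).
- r.grab_frame(name): name is "scene" or "side" or "wrist"; returns the picture (384x512x3 uint8, red, green, blue); there is no depth.
- r.camera_params(name): a dict with "fx", "fy", "cx", "cy" (pixels), "rvec" (rotation vector, rad) and "tvec" (3), from world to camera coordinates, as OpenCV has them. Camera axes: x right, y down, z forward; pixel columns grow to the right and rows downward; lengths in mm; the calibration is good to about 2 mm. A picture is of the moment at which its call begins: read the wrist's pose just before it. camera_params takes no time and is no camera call; for the wrist camera it gives the pose at the moment of the call.
- r.sign_off(): hands the job in; it is judged then, once.
The state is a dict: "clock": time; "qpos": joint angles; "qvel": joint speeds; "joint_efforts": joint torques, N m; "eef_pos": TCP position; "tcp_rot": TCP orientation; "contact_force": force on the tool from outside, world axes, zero at the start; "wrist_torque": the same for the moment, N m; "opening": opening from 0.0 (shut) to 1.0 (fully open); "grasp_force": force on a finger pad.
Only numpy, scipy, OpenCV 4.12 (cv2) and the standard library are available. Lean on these libraries where they do the work, as an engineer would, in place of code of your own. Each camera call takes 0.05 s, during which the arm holds its last target. There are 200 camera calls.

## Working session

There is one attempt and no reset: what is moved stays moved. The work goes in short steps, Python scripts to look and compute and a shell command to move; the robot and the scene stay as the last step left them, time stands still between calls to the robot, and variables do not carry over. Pictures are saved under pics/ and viewed, at most 13 in all, crops included, and the job is handed in when it is done.

```bash
ls; mkdir -p pics
python3 - <<'E'
from rig import r
import cv2
for n in ("scene","side"):
    im=r.grab_frame(n); cv2.imwrite(f"pics/{n}0.png",im[:,:,::-1]); print(n,r.camera_params(n))
print(r.sense())
E
```

```text
pics
rig.py
steer.py
scene {'fx': 465.0980235887384, 'fy': 465.0980235887384, 'cx': 258.56361333069776, 'cy': 189.51220058848085, 'rvec': array([ 2.02338963, -0.9666703 ,  0.51144669]), 'tvec': array([-262.13012146,  386.89158927,  639.37103082])}
side {'fx': 413.0692738488515, 'fy': 413.0692738488515, 'cx': 254.33165958362255, 'cy': 185.69386763848405, 'rvec': array([ 1.64162737, -2.03279546,  0.72750017]), 'tvec': array([239.09913609, 440.38897065, 704.97297626])}
{'clock': 0.1, 'qpos': array([-1.24539570e+00,  3.53584717e-01,  1.63406145e+00,  3.18172871e-05,
        1.15519148e+00, -2.42940877e-03]), 'qvel': array([ 0.00036274, -0.00136414, -0.00125777, -0.00067732, -0.00024529,
        0.00011865]), 'joint_efforts': array([ 4.77341430e-06, -6.06355762e+01, -3.42817390e+01, -1.90192668e-05,
        3.94665753e-03,  2.58604581e-05]), 'eef_pos': array([ 201.10741569, -591.33988096,  252.63237246]), 'tcp_rot': array([-3.14034774e+00, -3.21172439e-05,  3.27817156e-01]), 'contact_force': array([-0.52024118, -0.24810754, -0.52114565]), 'wrist_torque': array([ 0.00393572, -0.01684235, -0.04450976]), 'grasp_force': 0.0, 'opening': 1.0019423156345784}
```
View pics/scene0.png

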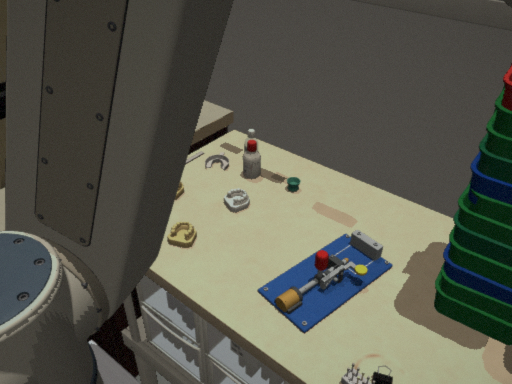

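View pics/side0.png

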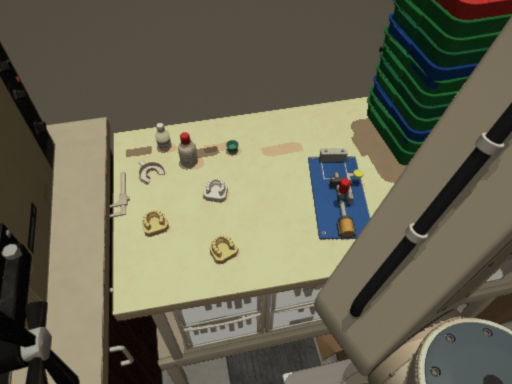

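Scene view: marker plate around (325,280), red knob (322,259), yellow pad (361,269), white cast (237,200), yellow casts (181,234) and (178,190), dish (293,184), bottle (252,160). Side view: plate (340,197), knob (345,188), pad (358,175), white cast (215,190). I'll measure these next.

Create h.py:
```python
import numpy as np, cv2
from rig import r
def ray(n,p,P=None):
    P=P or r.camera_params(n); R=cv2.Rodrigues(np.array(P['rvec']))[0]
    d=R.T@np.array([(p[0]-P['cx'])/P['fx'],(p[1]-P['cy'])/P['fy'],1.]); return -R.T@np.array(P['tvec']),d/np.linalg.norm(d)
def plane(n,p,z,P=None):
    o,d=ray(n,p,P); return o+d*(z-o[2])/d[2]
def tri(n1,p1,n2,p2):
    (a,d),(b,e)=ray(n1,p1),ray(n2,p2)
    s=np.linalg.lstsq(np.c_[d,-e],b-a,rcond=None)[0]; x,y=a+s[0]*d,b+s[1]*e
    return (x+y)/2,np.linalg.norm(x-y)
def blob(im,lo,hi,roi):
    x0,y0,x1,y1=roi; h=cv2.cvtColor(im,cv2.COLOR_RGB2HSV); m=np.zeros(h.shape[:2],np.uint8)
    m[y0:y1,x0:x1]=cv2.inRange(h,np.array(lo),np.array(hi))[y0:y1,x0:x1]
    c=max(cv2.findContours(m,cv2.RETR_EXTERNAL,cv2.CHAIN_APPROX_NONE)[0],key=cv2.contourArea)
    M=cv2.moments(c); return c[:,0],(M['m10']/M['m00'],M['m01']/M['m00']),M['m00']
```

Run:
```python
from h import *
S={n:cv2.imread(f"pics/{n}0.png")[:,:,::-1].copy() for n in("scene","side")}
roi={'pl':{'scene':(250,225,400,330),'side':(300,145,375,245)},'c':{'scene':(218,180,258,218),'side':(195,172,237,208)}}
def show(name,lo,hi,k):
    o={}
    for n in S:
        try: c,m,a=blob(S[n],lo,hi,roi[k][n]); o[n]=(c,m); print(name,n,np.round(m,1),a,cv2.boundingRect(c))
        except ValueError: print('none',name,n)
    print('  tri',tri('scene',o['scene'][1],'side',o['side'][1])); return o
show('knob',(0,150,60),(8,255,255),'pl'); show('pad',(22,150,120),(35,255,255),'pl')
o=show('plate',(105,120,40),(125,255,255),'pl')
for n in S:
    q=cv2.approxPolyDP(cv2.convexHull(o[n][0]),5,True)[:,0]
    print(n,q.tolist(),np.round([plane(n,p,8)[:2] for p in q]).tolist())
    w=np.float32([plane(n,p,8)[:2] for p in o[n][0]]); print(cv2.minAreaRect(w))
for n in S:
    x0,y0,x1,y1=roi['c'][n]; im=S[n][y0:y1,x0:x1]
    cv2.imwrite(f"pics/c_{n}.png",cv2.resize(im[:,:,::-1],None,fx=9,fy=9,interpolation=cv2.INTER_CUBIC))
a,b=[cv2.imread(f"pics/c_{n}.png") for n in S]; h=max(a.shape[0],b.shape[0])
cv2.imwrite("pics/c.png",np.hstack([cv2.copyMakeBorder(i,0,h-i.shape[0],0,0,0) for i in(a,b)]))
print(a.shape,b.shape)
```

```text
knob scene [322.1 259. ] 130.5 (317, 251, 11, 19)
knob side [344.1 185.4] 106.0 (339, 179, 12, 15)
  tri (array([509.03858871, -82.39589063,  69.13914967]), np.float64(0.7124539993263592))
pad scene [360.7 269. ] 65.0 (355, 265, 12, 9)
pad side [357.7 173.3] 30.5 (354, 171, 8, 6)
  tri (array([ 559.7524624 , -141.84036511,   41.00016508]), np.float64(0.0869698155272945))
plate scene [319.2 290.4] 3325.5 (258, 253, 134, 77)
plate side [324.5 202.3] 1380.5 (309, 158, 34, 81)
  tri (array([552.64101702, -66.00108673, -59.32118377]), np.float64(12.150991110107189))
scene [[391, 265], [308, 329], [258, 290], [315, 253], [381, 258]] [[642.0, -173.0], [400.0, -128.0], [415.0, -3.0], [572.0, -32.0], [648.0, -147.0]]
((528.6441040039062, -87.94007873535156), (128.69825744628906, 257.56610107421875), 79.09347534179688)
side [[309, 158], [318, 158], [336, 190], [342, 237], [319, 235]] [[666.0, -50.0], [661.0, -74.0], [544.0, -84.0], [408.0, -51.0], [424.0, -1.0]]
((535.5614624023438, -52.562294006347656), (59.349002838134766, 254.41647338867188), 79.002197265625)
(342, 360, 3) (324, 378, 3)
```

View pics/c.png

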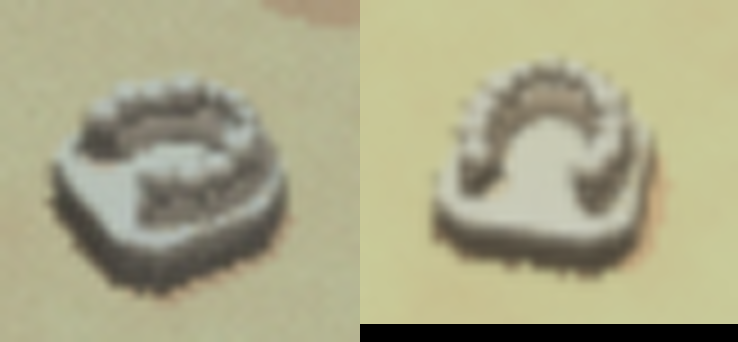

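Crops: the white cast's flat heel faces the robot (lower left in scene, bottom in side) and its arch front faces away, so it has to be turned by about 170°. Next I'll get positions for all the objects and the wrist camera offset.

Run:
```python
from h import *
for nm,n,p,z in [('bin','scene',(437,305),0),('bin','side',(400,163),0),('bin2','side',(368,115),0),('bin3','scene',(512,340),0),('dish','scene',(293,190),0),('dish','side',(232,152),0),('bottle','scene',(252,177),0),('bottle','side',(188,165),0),
 ('y1','scene',(181,238),8),('y1','side',(223,249),8),('y2','scene',(176,190),8),('y2','side',(155,223),8),('w','scene',(236,203),8),('w','side',(215,191),8)]:
    print(nm,n,plane(n,p,z).round())
# heel top edge corners z=16
for n,pts,o in [('scene',[(60,170),(130,238)],(218,180)),('side',[(442,205),(630,228)],(195,172))]:
    off=0 if n=='scene' else 360
    q=[plane(n,(o[0]+(p[0]-off)/9,o[1]+p[1]/9),16)[:2] for p in pts]; print(n,np.round(q))
s=r.sense(); P=r.camera_params('wrist'); R=cv2.Rodrigues(P['rvec'])[0]
from scipy.spatial.transform import Rotation as Ro
T=Ro.from_euler('xyz',s['tcp_rot']).as_matrix()
print('cam in tool',T.T@(-R.T@P['tvec']-s['eef_pos']),'axes\n',(R@T).T.round(2),P['fx'])
d=np.array([509,-82,253])-s['eef_pos']; print('tool delta',T.T@d, 'yaw', s['tcp_rot'][2])
```

```text
bin scene [ 607. -285.    0.]
bin side [ 603. -288.   -0.]
bin2 side [ 805. -278.    0.]
bin3 scene [ 614. -419.    0.]
dish scene [739. 142.   0.]
dish side [740. 149.   0.]
bottle scene [718. 259.   0.]
bottle side [717. 274.   0.]
y1 scene [426. 222.   8.]
y1 side [435. 224.   8.]
y2 scene [543. 362.   8.]
y2 side [539. 371.   8.]
w scene [598. 211.   8.]
w side [606. 216.   8.]
scene [[585. 236.]
 [575. 202.]]
side [[593. 245.]
 [574. 196.]]
cam in tool [  75.68597367   -1.19715508 -119.82928882] axes
 [[-0.   -0.96 -0.29]
 [ 1.   -0.   -0.  ]
 [ 0.   -0.29  0.96]] 285.2059515763312
tool delta [ 4.55492349e+02 -3.83081972e+02  1.23907205e-01] yaw 0.32781715579919
```

The manual's scale: shifts go in m. Converting my numbers, 30.4 mm is 0.0304, -25.5 mm is -0.0255.

```bash
echo '0,0,0,0.0304,-0.0255,0,1
0,0,0,0.0304,-0.0255,0,1
0,0,0,0.0304,-0.0255,0,1
0,0,0,0.0304,-0.0255,0,1
0,0,0,0.0304,-0.0255,0,1' > m.json && python3 steer.py m.json 60
echo '0,0,0,0.0304,-0.0255,0,1
0,0,0,0.0304,-0.0255,0,1
0,0,0,0.0304,-0.0255,0,1
0,0,0,0.0304,-0.0255,0,1
0,0,0,0.0304,-0.0255,0,1' > m.json && python3 steer.py m.json
echo '0,0,0,0.0304,-0.0255,0,1
0,0,0,0.0304,-0.0255,0,1
0,0,0,0.0304,-0.0255,0,1
0,0,0,0.0304,-0.0255,0,1
0,0,0,0.0304,-0.0255,0,1' > m.json && python3 steer.py m.json
echo '0,0,-0.117,0,0,0,1
0,0,-0.117,0,0,0,1
0,0,-0.117,0,0,0,1
0,0,-0.117,0,0,0,1
0,0,-0.117,0,0,0,1' > m.json && python3 steer.py m.json
echo '0,0,-0.117,0,0,0,1
0,0,-0.117,0,0,0,1
0,0,-0.117,0,0,0,1
0,0,-0.117,0,0,0,1
0,0,0,0,0,0,1' > m.json && python3 steer.py m.json
python3 - <<'E'
from h import *
s=r.sense(); print(s['qpos'].round(3),s['eef_pos'],s['tcp_rot'])
P=r.camera_params('wrist'); im=r.grab_frame('wrist'); cv2.imwrite('pics/w1.png',im[:,:,::-1]); np.save('w1.npy',P,allow_pickle=True)
E
```

```text
clock: 0.52
eef_pos: [304.4, -420.3, 253.0]
tcp_rot: [-3.141, 0.0, 0.327]
contact_force: [1.3, -0.9, -0.2]
opening: 1.004
grasp_force: 0.0
clock: 0.93
eef_pos: [407.4, -250.6, 253.2]
tcp_rot: [-3.141, 0.0, 0.328]
contact_force: [1.9, -0.8, -0.1]
opening: 1.004
grasp_force: 0.0
clock: 1.35
eef_pos: [510.2, -80.8, 253.2]
tcp_rot: [-3.142, 0.0, 0.328]
contact_force: [0.9, 0.7, -0.3]
opening: 0.997
grasp_force: 0.0
clock: 1.77
eef_pos: [509.6, -82.5, 252.9]
tcp_rot: [-3.141, 0.0, 0.919]
contact_force: [-0.9, -0.6, 0.1]
opening: 1.001
grasp_force: 0.0
clock: 2.18
eef_pos: [509.6, -82.7, 253.0]
tcp_rot: [-3.141, -0.0, 1.386]
contact_force: [-0.2, -0.0, 1.0]
opening: 1.003
grasp_force: 0.0
[-0.164  0.184  1.863  0.     1.095  0.021] [509.55388949 -82.71263204 252.98727334] [-3.14095322e+00 -3.46225005e-06  1.38618359e+00]
```

View pics/w1.png

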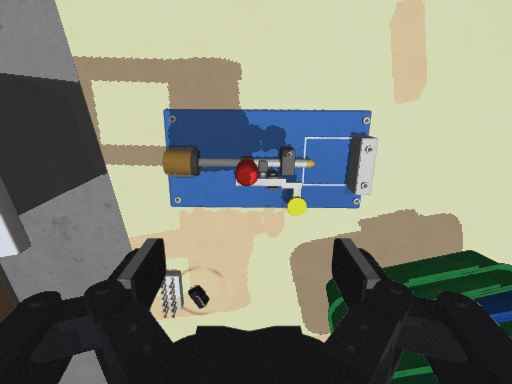

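Wrist view: plate corners (165,110), (371,110), (360,208), (170,209), knob (247,172), pad (297,207), fence (363,165), nose tip (313,163).

Run:
```python
from h import *
P=np.load('w1.npy',allow_pickle=True).item(); im=cv2.imread('pics/w1.png')[:,:,::-1].copy()
roi=(155,100,385,220)
c,m,a=blob(im,(105,120,30),(125,255,255),roi)
w=np.float32([plane('wrist',p,8,P)[:2] for p in c]); R=cv2.minAreaRect(w); print('plate',R); print(cv2.boxPoints(R).round(1).tolist())
c,m,a=blob(im,(0,150,40),(8,255,255),(230,155,262,190)); (kc,kr)=cv2.minEnclosingCircle(c); print('knob',m,kc,kr,plane('wrist',kc,82,P),plane('wrist',m,82,P))
c,m,a=blob(im,(22,150,100),(35,255,255),(280,192,312,222)); print('pad',m,a,plane('wrist',m,44,P))
c,m,a=blob(im,(10,120,80),(28,255,255),(306,155,320,172)); print('nose',m,a,cv2.boundingRect(c),plane('wrist',(cv2.boundingRect(c)[0]+cv2.boundingRect(c)[2],m[1]),18,P))
```

```text
plate ((538.91357421875, -50.98516082763672), (60.732635498046875, 256.0111999511719), 78.88243865966797)
[[407.5, -56.099998474121094], [658.7000122070312, -105.5], [670.4000244140625, -45.900001525878906], [419.20001220703125, 3.5]]
knob (246.1470466749277, 172.58323007021892) (247.0, 172.0) 13.038504600524902 [509.52086753 -76.8449044   82.        ] [508.52536181 -77.29627673  82.        ]
pad (296.2826086956522, 206.0079051383399) 253.0 [ 559.04999628 -139.12443833   44.        ]
nose (310.3086419753086, 163.0) 27.0 (308, 160, 6, 7) [591.78358624 -96.14194587  18.        ]
```

Marker origin is about (557, -89.5) with yaw -11.0°, and the nose, pad and knob all agree within 3 mm. I'll go down and grip the knob.

```bash
echo '0,0,0,0.0005,-0.0004,0.036,1
0,0,0,0.0005,-0.0004,0.036,1
0,0,0,0.0005,-0.0004,0.036,1
0,0,0,0.0005,-0.0004,0.036,1
0,0,0,0.0005,-0.0004,0.035,1' > m.json && python3 steer.py m.json 60
echo '0,0,0,0,0,0,0.3
0,0,0,0,0,0,0.2
0,0,0,0,0,0,0.1
0,0,0,0,0,0,0.1
0,0,0,0,0,0,0.1' > m.json && python3 steer.py m.json
echo '0,0,0,0,0,0,0.1
0,0,0,0,0,0,0.1
0,0,0,0,0,0,0.1
0,0,0,0,0,0,0.1
0,0,0,0,0,0,0.1' > m.json && python3 steer.py m.json
```

```text
clock: 2.65
eef_pos: [508.1, -79.9, 72.8]
tcp_rot: [3.141, -0.0, 1.376]
contact_force: [0.5, 0.3, -0.6]
opening: 1.003
grasp_force: 0.0
clock: 3.07
eef_pos: [508.7, -80.0, 76.4]
tcp_rot: [3.14, -0.0, 1.38]
contact_force: [-27.1, 5.5, 20.1]
opening: 0.298
grasp_force: 14.8
clock: 3.48
eef_pos: [507.8, -79.8, 76.5]
tcp_rot: [-3.141, -0.0, 1.38]
contact_force: [-7.6, 2.5, 13.2]
opening: 0.271
grasp_force: 58.2
```

In the tool's units: -8 mm is -0.008, -5 mm is -0.005.

```bash
echo '0,0,0,0,-0.008,0,0.1
0,0,0,0,-0.008,0,0.1
0,0,0,0,-0.008,0,0.1
0,0,0,0,-0.008,0,0.1
0,0,0,0,-0.005,0,0.1' > m.json && python3 steer.py m.json
echo '0,0,0,0,-0.002,0,0.1
0,0,0,0,-0.002,0,0.1
0,0,0,0,-0.001,0,0.1
0,0,0,0,0,0,0.1
0,0,0,0,0,0,0.1' > m.json && python3 steer.py m.json
```

```text
clock: 3.9
eef_pos: [475.5, -73.6, 76.5]
tcp_rot: [3.132, -0.0, 1.38]
contact_force: [10.1, -1.4, 0.5]
opening: 0.271
grasp_force: 60.0
clock: 4.32
eef_pos: [471.1, -72.7, 76.5]
tcp_rot: [3.132, -0.0, 1.38]
contact_force: [10.0, -2.7, 1.1]
opening: 0.272
grasp_force: 60.2
```

In the tool's units: -1.5 mm is -0.0015.

```bash
echo '0,0,0,0,-0.0015,0,0.1
0,0,0,0,-0.0015,0,0.1
0,0,0,0,0,0,0.1
0,0,0,0,0,0,0.1' > m.json && python3 steer.py m.json
echo '0,0,0,0,-0.001,0,0.1
0,0,0,0,0,0,0.1
0,0,0,0,0,0,0.1' > m.json && python3 steer.py m.json
```

```text
clock: 4.65
eef_pos: [468.5, -72.2, 76.5]
tcp_rot: [3.131, -0.0, 1.38]
contact_force: [10.9, -1.9, 0.2]
opening: 0.272
grasp_force: 60.0
clock: 4.9
eef_pos: [467.6, -72.0, 76.5]
tcp_rot: [3.131, -0.0, 1.38]
contact_force: [11.6, -2.2, 0.5]
opening: 0.271
grasp_force: 60.1
```

In the tool's units: -1 mm is -0.001, -0.5 mm is -0.0005.

```bash
echo '0,0,0,0,-0.001,0,0.1
0,0,0,0,-0.0005,0,0.1
0,0,0,0,0,0,0.1' > m.json && python3 steer.py m.json
echo '0,0,0,0,0.0015,0,0.1
0,0,0,0,0.0015,0,0.1
0,0,0,0,0.001,0,0.1
0,0,0,0,0,0,0.1
0,0,0,0,0,0,0.1' > m.json && python3 steer.py m.json
```

```text
clock: 5.15
eef_pos: [466.2, -71.7, 76.5]
tcp_rot: [3.131, -0.0, 1.38]
contact_force: [11.6, -2.3, -0.2]
opening: 0.272
grasp_force: 60.1
clock: 5.57
eef_pos: [470.0, -72.5, 76.5]
tcp_rot: [3.131, -0.0, 1.38]
contact_force: [10.2, -3.0, 1.3]
opening: 0.272
grasp_force: 60.1
```

```bash
echo '0,0,0,0,0.0007,0,0.1
0,0,0,0,0,0,0.1
0,0,0,0,0,0,0.1' > m.json && python3 steer.py m.json
echo '0,0,0,0,0.0007,0,0.1
0,0,0,0,0,0,0.1
0,0,0,0,0,0,0.1' > m.json && python3 steer.py m.json
```

```text
clock: 5.82
eef_pos: [470.3, -72.5, 76.5]
tcp_rot: [3.132, -0.0, 1.38]
contact_force: [9.9, -1.6, 3.3]
opening: 0.274
grasp_force: 60.2
clock: 6.07
eef_pos: [470.4, -72.5, 76.5]
tcp_rot: [3.133, -0.0, 1.38]
contact_force: [7.2, -1.5, 5.9]
opening: 0.272
grasp_force: 60.4
```

The force falls while the position holds, so the sear has caught. I'll relax the remaining load and open.

In the tool's units: 1 mm is 0.001, 0.8 mm is 0.0008.

```bash
echo '0,0,0,0,0.001,0,0.1
0,0,0,0,0.0008,0,0.1
0,0,0,0,0,0,0.1
0,0,0,0,0,0,0.4
0,0,0,0,0,0,0.7' > m.json && python3 steer.py m.json
echo '0,0,0,0,0,0,1
0,0,0,0,0,0,1
0,0,0,0,0,0,1
0,0,0,0,0,0,1
0,0,0,0,0,0,1' > m.json && python3 steer.py m.json
python3 - <<'E'
from h import *
s=r.sense(); print(s['contact_force'],s['eef_pos'],s['tcp_rot'],s['opening'])
im=r.grab_frame('side'); c,m,a=blob(im,(0,150,60),(8,255,255),(300,145,375,245)); print('knob side',m, plane('side',m,69))
E
```

```text
clock: 6.48
eef_pos: [468.7, -72.3, 75.1]
tcp_rot: [3.141, -0.0, 1.381]
contact_force: [0.8, 0.4, -0.1]
opening: 0.527
grasp_force: 0.0
clock: 6.9
eef_pos: [468.6, -72.3, 74.2]
tcp_rot: [-3.141, 0.0, 1.381]
contact_force: [0.4, 0.3, 0.0]
opening: 0.998
grasp_force: 0.0
[0.36202013 0.32932858 0.0146142 ] [468.57482274 -72.30119952  74.17991676] [-3.14128864e+00  1.57664377e-05  1.38081380e+00] 0.9975418526806886Traceback (most recent call last):
  File "<stdin>", line 3, in <module>
  File "h.py", line 15, in blob
    c=max(cv2.findContours(m,cv2.RETR_EXTERNAL,cv2.CHAIN_APPROX_NONE)[0],key=cv2.contourArea)
ValueError: max() iterable argument is empty
```

In the tool's units: -36 mm is -0.036.

```bash
echo '0,0,0,0,0,-0.036,1
0,0,0,0,0,-0.036,1
0,0,0,0,0,-0.036,1
0,0,0,0,0,-0.036,1
0,0,0,0,0,-0.036,1' > m.json && python3 steer.py m.json
python3 - <<'E'
from h import *
im=r.grab_frame('wrist')
c,m,a=blob(im,(0,150,40),(8,255,255),(150,100,400,260)); (kc,kr)=cv2.minEnclosingCircle(c); print('knob',kc,kr,plane('wrist',kc,82))
E
echo '0,0,0,0.0383,0.0099,0,1
0,0,0,0.0383,0.0099,0,1
0,0,0,0.0383,0.0099,0,1
0,0,0,0.0383,0.0099,0,1
0,0,0,0.0383,0.0099,0,1' > m.json && python3 steer.py m.json
echo '0,0,0,0.0383,0.0099,0,1
0,0,0,0.0383,0.0099,0,1
0,0,0,0.0383,0.0099,0,1
0,0,-0.12,0,0,0,1
0,0,-0.12,0,0,0,1' > m.json && python3 steer.py m.json
echo '0,0,-0.12,0,0,0,1
0,0,-0.12,0,0,0,1
0,0,-0.12,0,0,0,1
0,0,-0.12,0,0,0,1
0,0,-0.12,0,0,0,1' > m.json && python3 steer.py m.json
echo '0,0,-0.12,0,0,0,1
0,0,-0.12,0,0,0,1
0,0,-0.12,0,0,0,1
0,0,-0.12,0,0,0,1
0,0,-0.12,0,0,0,1' > m.json && python3 steer.py m.json
python3 - <<'E'
from h import *
s=r.sense(); print(s['qpos'].round(3),s['eef_pos'],s['tcp_rot'])
P=r.camera_params('wrist'); im=r.grab_frame('wrist'); cv2.imwrite('pics/w2.png',im[:,:,::-1]); np.save('w2.npy',P,allow_pickle=True)
E
```

```text
clock: 7.37
eef_pos: [468.2, -72.3, 256.0]
tcp_rot: [-3.141, -0.0, 1.381]
contact_force: [1.2, 0.3, -0.2]
opening: 1.005
grasp_force: 0.0
knob (250.5, 173.5) 12.747649192810059 [476.24391254 -71.82661852  82.        ]
clock: 7.83
eef_pos: [553.9, 108.2, 254.1]
tcp_rot: [3.141, 0.0, 1.381]
contact_force: [1.1, -1.5, 0.4]
opening: 0.999
grasp_force: 0.0
clock: 8.25
eef_pos: [604.7, 215.9, 253.1]
tcp_rot: [-3.141, 0.0, 1.628]
contact_force: [-0.0, -1.3, 0.3]
opening: 1.001
grasp_force: 0.0
clock: 8.67
eef_pos: [604.2, 213.6, 253.6]
tcp_rot: [-3.141, -0.0, 2.227]
contact_force: [0.1, -0.6, -1.1]
opening: 1.001
grasp_force: 0.0
clock: 9.08
eef_pos: [604.2, 213.5, 253.7]
tcp_rot: [-3.141, -0.001, 2.827]
contact_force: [-0.0, 0.1, -0.1]
opening: 0.998
grasp_force: 0.0
[ 0.337  0.377  1.597  0.     1.168 -0.919] [604.20705553 213.54182343 253.6560488 ] [-3.14119294e+00 -5.47285334e-04  2.82673819e+00]
```

View pics/w2.png

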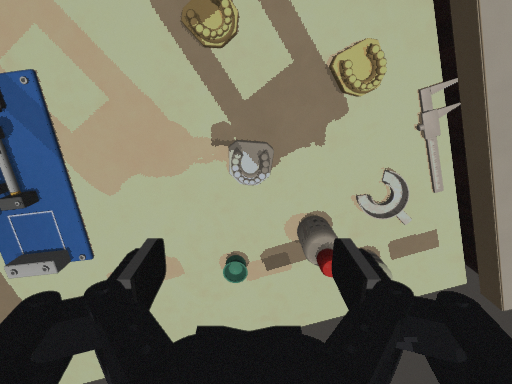

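Wrist view: the white cast is at (251,162), heel at the top (row ~143) and front at the bottom. The dish (235,268) and bottle (318,240) stay clear of the fingers, and the striker bar is visibly drawn back. Next is the cast outline.

Run:
```python
from h import *
P=np.load('w2.npy',allow_pickle=True).item(); im=cv2.imread('pics/w2.png')[:,:,::-1].copy()
c,m,a=blob(im,(0,0,60),(180,75,255),(218,130,285,195)); print(m,a,cv2.boundingRect(c))
for z in (14,):
    w=np.float32([plane('wrist',p,z,P)[:2] for p in c]); R=cv2.minAreaRect(w); print(z,R)
    w0=w-w.mean(0)
    # symmetric axis check: PCA-free, heel line = points farthest along -axis
    for psi in np.deg2rad(np.arange(-26,-6,2)):
        u=np.array([np.cos(psi),np.sin(psi)]);v=np.array([-u[1],u[0]])
        print(round(np.rad2deg(psi)),'x',np.round([(w@u).min(),(w@u).max(),np.ptp(w@u)],1),'y',np.round([(w@v).min(),(w@v).max(),np.ptp(w@v)],1), ' heelcount',((w@u)<(w@u).min()+2).sum())
out=im.copy(); cv2.drawContours(out,[c[:,None]],-1,(255,0,0),1)
cv2.imwrite('pics/c2.png',cv2.resize(np.hstack([im[125:200,210:290],out[125:200,210:290]])[:,:,::-1],None,fx=5,fy=5,interpolation=cv2.INTER_NEAREST))
```

```text
(251.0, 162.0) 4224.0 (218, 130, 67, 65)
14 ((606.89306640625, 218.14044189453125), (87.44312286376953, 83.41098022460938), 71.86843872070312)
-26 x [403.  497.1  94.2] y [415.6 511.1  95.5]  heelcount 13
-24 x [420.1 511.7  91.6] y [400.9 493.9  92.9]  heelcount 17
-22 x [436.6 525.5  88.9] y [385.7 476.   90.3]  heelcount 25
-20 x [452.7 538.8  86.1] y [370.1 457.6  87.5]  heelcount 51
-18 x [468.  551.6  83.6] y [351.2 438.6  87.4]  heelcount 69
-16 x [480.  566.6  86.5] y [331.7 419.2  87.5]  heelcount 45
-14 x [491.5 580.8  89.3] y [311.9 402.1  90.2]  heelcount 24
-12 x [502.4 594.4  92. ] y [291.6 384.5  92.8]  heelcount 17
-10 x [512.7 607.3  94.6] y [271.  366.4  95.4]  heelcount 13
-8 x [522.3 619.4  97. ] y [250.1 347.9  97.8]  heelcount 11
```

View pics/c2.png

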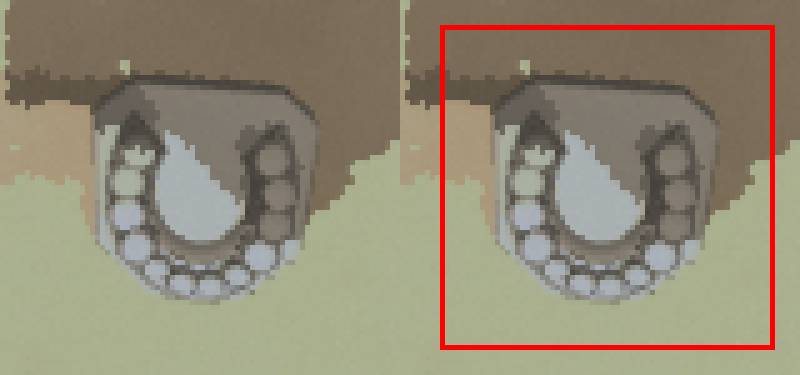

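The crop shows the whole cast with its base outline: heel edge (143,82) to (283,90), sides at columns 97 and 318, front at (207,302), all in crop pixels. I'll take those points from the image and convert them.

Run:
```python
from h import *
P=np.load('w2.npy',allow_pickle=True).item()
f=lambda p,z=16:plane('wrist',(210+p[0]/5-.5,125+p[1]/5-.5),z,P)[:2]
D={k:f(p) for k,p in dict(hl=(140,82),hr=(284,91),ll=(96,125),rr=(319,128),ll2=(98,238),rr2=(304,242),lc=(95,108),rc=(316,120)).items()}
D['fr']=f((206,302),14)
for k in D: print(k,D[k].round(1))
print('heel ang',np.rad2deg(np.arctan2(*(D['hl']-D['hr'])[::-1]))-90,np.linalg.norm(D['hl']-D['hr']),'width',np.linalg.norm(D['ll']-D['rr']),np.linalg.norm(D['ll2']-D['rr2']))
a=(D['ll']+D['rr'])/2;b=(D['ll2']+D['rr2'])/2;h=(D['hl']+D['hr'])/2
print('axis from sides',np.rad2deg(np.arctan2(*(b-a)[::-1])),'axis heel-front',np.rad2deg(np.arctan2(*(D['fr']-h)[::-1])),np.linalg.norm(D['fr']-h),'mid',(D['fr']+h)/2)
u=lambda d:np.array([np.cos(np.deg2rad(d)),np.sin(np.deg2rad(d))])
print('corner-chamfer axis',np.rad2deg(np.arctan2(*(D['lc']-D['rc'])[::-1]))-90)
```

```text
hl [574.5 210.8]
hr [587.8 244.3]
ll [581.2 196.8]
rr [599.4 249.9]
ll2 [608.9 187.7]
rr2 [626.5 237.8]
lc [577.1 198. ]
rc [597.2 249.8]
fr [634.5 208.7]
heel ang -201.69089736353465 36.016307678121386 width 56.117025717163465 53.07420663397681
axis from sides -21.242270801494534 axis heel-front -19.51586829261622 56.57619873278486 mid [607.80552641 218.11171518]
corner-chamfer axis -201.2424151236552
```

Cast: centre about (607.3, 218.0), yaw -20.7°. Its measured sizes (36, 56.1 and 56.6 mm) match the given ones. I'll descend to it.

```bash
echo '0,0,0.047,-0.0016,0.0052,0.01,1
0,0,0,0,0,0.036,1
0,0,0,0,0,0.036,1
0,0,0,0,0,0.036,1
0,0,0,0,0,0.036,1' > m.json && python3 steer.py m.json
echo '0,0,0,0,0,0.036,1
0,0,0,0,0,0.032,1
0,0,0,0,0,0,1
0,0,0,0,0,0,1' > m.json && python3 steer.py m.json 30
python3 - <<'E'
from h import *
s=r.sense(); print(s['eef_pos'],s['tcp_rot'],r.nose_length)
P=r.camera_params('wrist'); im=r.grab_frame('wrist'); cv2.imwrite('pics/w3.png',im[:,:,::-1])
E
```

```text
clock: 9.55
eef_pos: [607.3, 218.0, 98.7]
tcp_rot: [3.141, 0.0, 2.771]
contact_force: [0.7, -0.5, -1.1]
opening: 1.001
grasp_force: 0.0
clock: 9.88
eef_pos: [606.2, 217.5, 30.7]
tcp_rot: [-3.139, -0.003, 2.772]
contact_force: [0.2, -0.6, 1.1]
opening: 1.0
grasp_force: 0.0
[606.18484349 217.53562305  30.73909123] [-3.13888150e+00 -3.12193565e-03  2.77194362e+00] 22.0
```

View pics/w3.png

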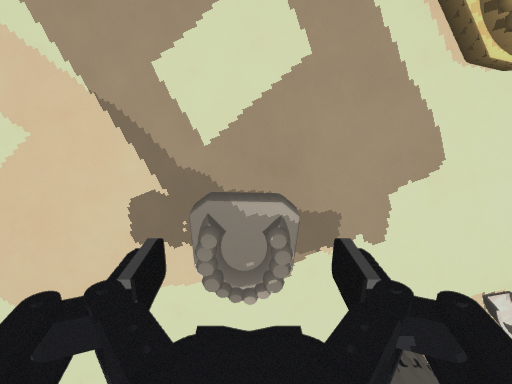

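The cast is square and centred between the fingers: cast column 245, finger midline 249. I'll lower another 8 mm and close gently.

```bash
echo '0,0,0,0,0,0.005,1
0,0,0,0,0,0.003,1
0,0,0,0,0,0,0.6
0,0,0,0,0,0,0.5
0,0,0,0,0,0,0.5' > m.json && python3 steer.py m.json 30
echo '0,0,0,0,0,0,0.5
0,0,0,0,0,0,0.5
0,0,0,0,0,0,0.5
0,0,0,0,0,0,0.5' > m.json && python3 steer.py m.json
python3 - <<'E'
from h import *
P=r.camera_params('wrist'); im=r.grab_frame('wrist'); cv2.imwrite('pics/w4.png',im[130:330,100:400,::-1])
E
```

```text
clock: 10.35
eef_pos: [608.0, 218.0, 25.5]
tcp_rot: [3.141, 0.001, 2.774]
contact_force: [-3.4, -2.4, 11.5]
opening: 0.639
grasp_force: 29.0
clock: 10.68
eef_pos: [608.0, 218.0, 25.6]
tcp_rot: [3.141, 0.001, 2.774]
contact_force: [-2.6, -0.4, 7.2]
opening: 0.639
grasp_force: 29.9
```

View pics/w4.png

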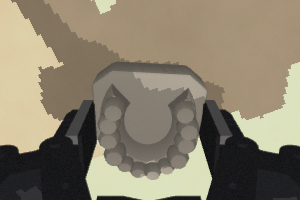

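Grip is good: opening 54 mm, cast square in the pads. I'll lift, carry and turn it.

```bash
python3 - <<'E'
from h import *
im=cv2.imread('pics/w4.png')
q=[plane('wrist',(100+a,130+b),16)[:2] for a,b in [(115,63),(192,68)]]
s=r.sense(); y=s['tcp_rot'][2]; T=np.array([[np.cos(y),np.sin(y)],[np.sin(y),-np.cos(y)]])
print('heel in tool xy',[(T.T@(p-s['eef_pos'][:2])).round(1) for p in q])
E
echo '0,0,0,0,0,-0.01,0.5
0,0,0,0,0,-0.02,0.5
0,0,0,0,0,-0.03,0.5
0,0,0,0,0,-0.03,0.5
0,0,0,0,0,0,0.5' > m.json && python3 steer.py m.json 45
echo '0,0,0,-0.0145,-0.037,0,0.5
0,0,0,-0.0145,-0.037,0,0.5
0,0,0,-0.0145,-0.037,0,0.5
0,0,0,-0.0145,-0.037,0,0.5
0,0,0,-0.0145,-0.037,0,0.5' > m.json && python3 steer.py m.json
echo '0,0,0,-0.0145,-0.037,0,0.5
0,0,0,-0.0145,-0.037,0,0.5
0,0,0,-0.0145,-0.037,0,0.5
0,0,0.1187,0,0,0,0.5
0,0,0.1187,0,0,0,0.5' > m.json && python3 steer.py m.json
echo '0,0,0.1187,0,0,0,0.5
0,0,0.1187,0,0,0,0.5
0,0,0.1187,0,0,0,0.5
0,0,0.1187,0,0,0,0.5
0,0,0.1187,0,0,0,0.5' > m.json && python3 steer.py m.json
echo '0,0,0.1187,0,0,0,0.5
0,0,0.1187,0,0,0,0.5
0,0,0.1187,0,0,0,0.5
0,0,0.1187,0,0,0,0.5
0,0,0.1187,0,0,0,0.5' > m.json && python3 steer.py m.json
echo '0,0,0.1187,0,0,0,0.5
0,0,0.1187,0,0,0,0.5
0,0,0.1187,0,0,0,0.5
0,0,0.1187,0,0,0,0.5
0,0,0.1187,0,0,0,0.5' > m.json && python3 steer.py m.json
echo '0,0,0.1187,0,0,0,0.5
0,0,0.1187,0,0,0,0.5
0,0,0.1187,0,0,0,0.5
0,0,0.1187,0,0,0,0.5
0,0,0.1187,0,0,0,0.5' > m.json && python3 steer.py m.json
echo '0,0,0.1187,0,0,0,0.5
0,0,0.1187,0,0,0,0.5
0,0,0.1187,0,0,0,0.5
0,0,0,0,0,0,0.5
0,0,0,0,0,0,0.5' > m.json && python3 steer.py m.json
python3 - <<'E'
from h import *
s=r.sense(); print(s['qpos'].round(3),s['eef_pos'],s['tcp_rot'])
a=r.grab_frame('wrist');b=r.grab_frame('scene')
cv2.imwrite('pics/w5.png',np.hstack([a[100:340,80:420],cv2.resize(b[200:340,250:410],None,fx=1.714,fy=1.714)[:240]])[:,:,::-1])
E
```

```text
heel in tool xy [array([ 32.4, -14.1]), array([29.8, 22.7])]
clock: 11.15
eef_pos: [610.9, 219.3, 121.0]
tcp_rot: [3.136, 0.007, 2.774]
contact_force: [1.5, 0.6, -0.1]
opening: 0.633
grasp_force: 47.1
clock: 11.57
eef_pos: [608.4, 17.7, 114.9]
tcp_rot: [3.141, 0.001, 2.774]
contact_force: [1.5, 0.0, -0.7]
opening: 0.635
grasp_force: 47.2
clock: 11.98
eef_pos: [609.3, -102.6, 114.8]
tcp_rot: [3.141, 0.001, 2.528]
contact_force: [0.7, 0.8, -1.5]
opening: 0.63
grasp_force: 47.2
clock: 12.4
eef_pos: [609.3, -99.9, 114.7]
tcp_rot: [3.141, 0.0, 1.937]
contact_force: [-0.8, 0.8, -0.8]
opening: 0.63
grasp_force: 47.2
clock: 12.82
eef_pos: [609.4, -99.9, 114.8]
tcp_rot: [3.141, -0.0, 1.343]
contact_force: [0.5, -0.3, -0.5]
opening: 0.629
grasp_force: 47.2
clock: 13.23
eef_pos: [609.4, -99.8, 114.7]
tcp_rot: [3.141, -0.0, 0.75]
contact_force: [-0.4, 0.1, -1.8]
opening: 0.631
grasp_force: 47.2
clock: 13.65
eef_pos: [609.3, -99.9, 114.7]
tcp_rot: [3.141, -0.0, 0.156]
contact_force: [-0.7, 0.0, -1.3]
opening: 0.63
grasp_force: 47.2
clock: 14.07
eef_pos: [609.4, -99.9, 114.6]
tcp_rot: [-3.142, -0.0, -0.19]
contact_force: [-0.4, 0.4, -0.8]
opening: 0.631
grasp_force: 47.2
[-0.165  0.498  1.757  0.     0.886  1.596] [609.37084089 -99.85210465 114.61869414] [-3.14152803e+00 -3.41359797e-04 -1.90007605e-01]
```

View pics/w5.png

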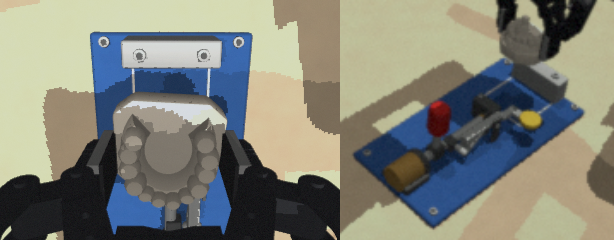

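Wrist view: the cast hangs over the square with its heel towards the fence. Heel centre is at column ~170 and fence and plate centre at ~171 (crop). The scene half shows the knob drawn. I'll lower with a 4 mm back-off.

```bash
echo '0,0,0,-0.004,0,0.02,0.5
0,0,0,0,0,0.025,0.5
0,0,0,0,0,0.02,0.5
0,0,0,0,0,0.01,0.5
0,0,0,0,0,0,0.5' > m.json && python3 steer.py m.json 
echo '0,0,0,0,0,0.002,0.5
0,0,0,0,0,0.001,0.5
0,0,0,0,0,0.001,0.5
0,0,0,0,0,0,0.5
0,0,0,0,0,0,0.5' > m.json && python3 steer.py m.json
python3 - <<'E'
from h import *
s=r.sense(); print(s['eef_pos'],s['tcp_rot'],s['contact_force'])
a=r.grab_frame('wrist');b=r.grab_frame('scene')
cv2.imwrite('pics/w6.png',np.hstack([cv2.resize(a[120:270,140:370],None,fx=2,fy=2,interpolation=cv2.INTER_CUBIC),cv2.resize(b[215:315,300:410],None,fx=3,fy=3,interpolation=cv2.INTER_CUBIC)])[:,:,::-1])
E
```

```text
clock: 14.58
eef_pos: [603.8, -98.9, 37.1]
tcp_rot: [3.141, 0.004, -0.192]
contact_force: [-0.4, 0.1, -1.0]
opening: 0.629
grasp_force: 47.2
clock: 15.0
eef_pos: [605.9, -99.2, 36.1]
tcp_rot: [-3.142, -0.001, -0.194]
contact_force: [-0.3, -0.5, -1.1]
opening: 0.628
grasp_force: 47.2
[605.88816344 -99.21966427  36.05801918] [-3.14154528e+00 -1.19731218e-03 -1.93594807e-01] [-0.33640526 -0.50917785 -1.10589478]
```

View pics/w6.png

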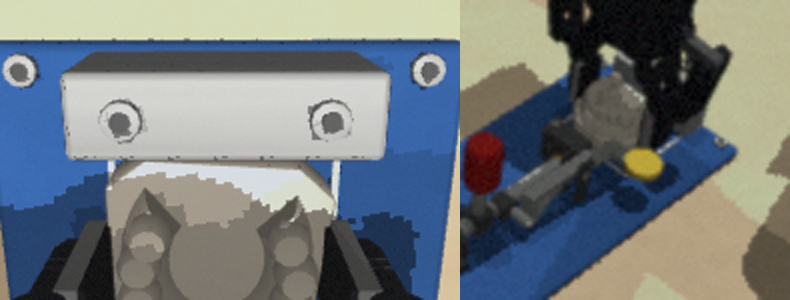

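The heel sits squarely about 1 mm left of the fence's middle (cast 107–335, fence 63–389 in 2x crop pixels). I'll correct that, lower to contact, then slide to the fence.

The manual's scale: shifts go in m. Converting my numbers, 1 mm is 0.001.

```bash
echo '0,0,0,0,0.001,0.001,0.5
0,0,0,0,0,0.001,0.5
0,0,0,0,0,0,0.5
0,0,0,0,0,0,0.5' > m.json && python3 steer.py m.json
echo '0,0,0,0,0,0.0007,0.5
0,0,0,0,0,0,0.5
0,0,0,0,0,0,0.5' > m.json && python3 steer.py m.json
echo '0,0,0,0,0,0.0007,0.5
0,0,0,0,0,0,0.5
0,0,0,0,0,0,0.5' > m.json && python3 steer.py m.json
```

```text
clock: 15.43
eef_pos: [605.5, -100.3, 33.8]
tcp_rot: [3.141, -0.001, -0.194]
contact_force: [-1.4, 1.2, 5.1]
opening: 0.634
grasp_force: 48.0
clock: 15.68
eef_pos: [605.5, -100.3, 33.7]
tcp_rot: [3.141, -0.001, -0.194]
contact_force: [-3.7, -0.0, 12.4]
opening: 0.632
grasp_force: 48.9
clock: 15.93
eef_pos: [605.5, -100.3, 33.6]
tcp_rot: [3.141, -0.001, -0.194]
contact_force: [-6.5, 0.6, 18.9]
opening: 0.632
grasp_force: 49.6
```

In the tool's units: -1.2 mm is -0.0012, 1 mm is 0.001.

```bash
echo '0,0,0,0,0,-0.0012,0.5
0,0,0,0.001,0,0,0.5
0,0,0,0.001,0,0,0.5
0,0,0,0,0,0,0.5' > m.json && python3 steer.py m.json
echo '0,0,0,0.001,0,0,0.5
0,0,0,0,0,0,0.5
0,0,0,0,0,0,0.5' > m.json && python3 steer.py m.json
echo '0,0,0,0.001,0,0,0.5
0,0,0,0,0,0,0.5
0,0,0,0,0,0,0.5' > m.json && python3 steer.py m.json
echo '0,0,0,0.001,0,0,0.5
0,0,0,0,0,0,0.5
0,0,0,0,0,0,0.5' > m.json && python3 steer.py m.json
```

```text
clock: 16.27
eef_pos: [607.2, -100.5, 33.7]
tcp_rot: [3.142, 0.0, -0.194]
contact_force: [-3.2, 0.6, 12.1]
opening: 0.631
grasp_force: 48.9
clock: 16.52
eef_pos: [608.1, -100.7, 33.7]
tcp_rot: [3.142, 0.0, -0.194]
contact_force: [-4.3, 0.2, 10.5]
opening: 0.628
grasp_force: 48.9
clock: 16.77
eef_pos: [609.1, -100.9, 33.7]
tcp_rot: [3.142, 0.0, -0.194]
contact_force: [-3.0, 1.0, 10.4]
opening: 0.633
grasp_force: 48.9
clock: 17.02
eef_pos: [609.9, -101.0, 33.7]
tcp_rot: [3.142, 0.001, -0.194]
contact_force: [-5.2, 1.2, 11.1]
opening: 0.631
grasp_force: 48.9
```

In the tool's units: 1 mm is 0.001.

```bash
echo '0,0,0,0.001,0,0,0.5
0,0,0,0,0,0,0.5
0,0,0,0,0,0,0.5' > m.json && python3 steer.py m.json
echo '0,0,0,0.001,0,0,0.5
0,0,0,0,0,0,0.5
0,0,0,0,0,0,0.5' > m.json && python3 steer.py m.json
```

```text
clock: 17.27
eef_pos: [610.0, -101.0, 33.7]
tcp_rot: [3.141, 0.002, -0.194]
contact_force: [-8.3, 2.5, 14.7]
opening: 0.633
grasp_force: 49.4
clock: 17.52
eef_pos: [610.1, -101.1, 33.7]
tcp_rot: [3.141, 0.004, -0.194]
contact_force: [-10.6, 2.7, 18.3]
opening: 0.632
grasp_force: 49.9
```

The heel meets the fence at x = 610: the position stalls and the force climbs. I'll relax, release and rise.

In the tool's units: -1.7 mm is -0.0017, -0.5 mm is -0.0005.

```bash
echo '0,0,0,-0.0017,0,-0.0005,0.5
0,0,0,0,0,0,0.5
0,0,0,0,0,0,0.7
0,0,0,0,0,0,0.8
0,0,0,0,0,0,0.9' > m.json && python3 steer.py m.json
echo '0,0,0,0,0,0,1
0,0,0,0,0,0,1
0,0,0,0,0,-0.005,1
0,0,0,0,0,-0.015,1
0,0,0,0,0,-0.03,1' > m.json && python3 steer.py m.json
echo '0,0,0,0,0,-0.04,1
0,0,0,0,0,-0.04,1
0,0,0,0,0,0,1
0,0,0,0,0,0,1
0,0,0,0,0,0,1' > m.json && python3 steer.py m.json
python3 - <<'E'
from h import *
s=r.sense(); print(s['eef_pos'],s['tcp_rot'],s['contact_force'])
a=r.grab_frame('wrist'); cv2.imwrite('pics/w7.png',cv2.resize(a[70:310,120:400],None,fx=2,fy=2,interpolation=cv2.INTER_CUBIC)[:,:,::-1])
E
```

```text
clock: 17.93
eef_pos: [610.7, -101.2, 33.4]
tcp_rot: [-3.142, -0.0, -0.194]
contact_force: [0.4, 1.0, -0.2]
opening: 0.898
grasp_force: 0.0
clock: 18.35
eef_pos: [608.2, -100.7, 81.4]
tcp_rot: [3.141, 0.006, -0.194]
contact_force: [0.6, 0.8, 0.6]
opening: 1.001
grasp_force: 0.0
clock: 18.77
eef_pos: [610.2, -101.1, 163.8]
tcp_rot: [-3.142, -0.0, -0.194]
contact_force: [-0.1, 0.6, -0.4]
opening: 1.003
grasp_force: 0.0
[ 610.21553786 -101.09144296  163.77034493] [-3.14156658e+00 -3.54799225e-04 -1.93761614e-01] [-0.05000798  0.55967935 -0.36585464]
```

View pics/w7.png

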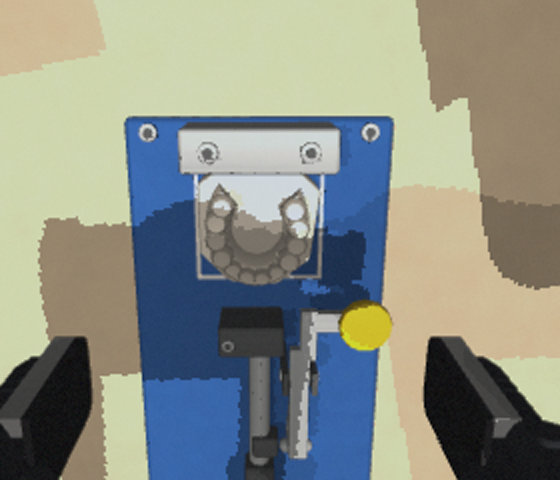

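The cast is seated squarely and centred in the square against the fence, with the striker drawn behind the guide and the pad at (365,325) in crop pixels. Next I'll shut the fingers and move over the pad.

In the tool's units: 25.5 mm is 0.0255, -21.6 mm is -0.0216.

```bash
echo '0,0,0,-0.0216,0.0254,0,0
0,0,0,-0.0217,0.0255,0,0
0,0,0,0,0,0,0
0,0,0,0,0,0,0
0,0,0,0,0,0,0' > m.json && python3 steer.py m.json
echo '0,0,0,0,0,0.03,0
0,0,0,0,0,0.03,0
0,0,0,0,0,0.026,0
0,0,0,0,0,0,0
0,0,0,0,0,0,0' > m.json && python3 steer.py m.json
python3 - <<'E'
from h import *
a=r.grab_frame('wrist'); c,m,ar=blob(a,(22,150,100),(35,255,255),(180,150,340,384)); print('pad',m,ar,plane('wrist',m,44),cv2.boundingRect(c)); print(r.sense()['eef_pos'])
E
```

```text
clock: 19.23
eef_pos: [557.9, -142.7, 162.6]
tcp_rot: [-3.141, 0.001, -0.194]
contact_force: [0.3, -0.2, 0.4]
opening: 0.298
grasp_force: 0.0
clock: 19.65
eef_pos: [557.6, -141.9, 76.3]
tcp_rot: [-3.141, 0.003, -0.193]
contact_force: [-0.2, 0.4, 0.1]
opening: 0.003
grasp_force: 0.0
pad (248.3956496178718, 221.56907701352145) 567.0 [ 566.93889512 -141.9194639    44.        ] (229, 210, 41, 26)
[ 558.75115286 -142.32307926   77.71101107]
```

In the tool's units: 5 mm is 0.005, 4 mm is 0.004.

```bash
echo '0,0,0,0,0,0.005,0
0,0,0,0,0,0.004,0
0,0,0,0,0,0.002,0
0,0,0,0,0,0,0' > m.json && python3 steer.py m.json
echo '0,0,0,0,0,0.002,0
0,0,0,0,0,0.001,0
0,0,0,0,0,0,0' > m.json && python3 steer.py m.json
```

```text
clock: 20.03
eef_pos: [558.3, -142.7, 66.8]
tcp_rot: [3.142, -0.0, -0.194]
contact_force: [0.8, 1.0, -0.8]
opening: 0.001
grasp_force: 0.0
clock: 20.28
eef_pos: [558.8, -142.9, 65.0]
tcp_rot: [3.142, -0.002, -0.194]
contact_force: [-2.1, 2.0, 11.7]
opening: -0.001
grasp_force: 5.9
```

In the tool's units: 1 mm is 0.001.

```bash
echo '0,0,0,0,0,0.001,0
0,0,0,0,0,0.001,0
0,0,0,0,0,0,0
0,0,0,0,0,0,0' > m.json && python3 steer.py m.json
python3 - <<'E'
from h import *
a=r.grab_frame('wrist'); c,m,ar=blob(a,(0,150,40),(8,255,255),(100,0,400,384)); print('knob',m,ar,plane('wrist',m,82))
E
```

```text
clock: 20.62
eef_pos: [559.3, -143.0, 63.5]
tcp_rot: [3.142, -0.003, -0.194]
contact_force: [-2.4, 1.8, 16.0]
opening: -0.003
grasp_force: 7.7Traceback (most recent call last):
  File "<stdin>", line 2, in <module>
  File "h.py", line 15, in blob
    c=max(cv2.findContours(m,cv2.RETR_EXTERNAL,cv2.CHAIN_APPROX_NONE)[0],key=cv2.contourArea)
ValueError: max() iterable argument is empty
```

In the tool's units: 1.5 mm is 0.0015, 1 mm is 0.001.

```bash
echo '0,0,0,0,0,0.0015,0
0,0,0,0,0,0.001,0
0,0,0,0,0,0,0
0,0,0,0,0,0,0' > m.json && python3 steer.py m.json
python3 - <<'E'
from h import *
a=r.grab_frame('scene'); c,m,ar=blob(a,(0,150,40),(8,255,255),(250,225,400,330)); print('knob',m,ar,plane('scene',m,69))
E
```

```text
clock: 21.0
eef_pos: [559.5, -143.1, 60.2]
tcp_rot: [3.141, -0.003, -0.194]
contact_force: [1.4, 0.7, 9.2]
opening: 0.001
grasp_force: 4.3
knob (318.49530516431923, 261.7112676056338) 142.0 [499.11005034 -80.93273056  69.        ]
```

The striker has fired: the knob is now at x = 499, about 8 mm back from rest. I'll rise, move clear and check.

In the tool's units: -40 mm is -0.04, -30 mm is -0.03.

```bash
echo '0,0,0,0,0,-0.01,0
0,0,0,0,0,-0.03,0
0,0,0,0,0,-0.04,0
0,0,0,0,0,-0.04,0
0,0,0,0.02,-0.03,0,0' > m.json && python3 steer.py m.json
echo '0,0,0,0.02,-0.02,0,0
0,0,0,0,0,0,0
0,0,0,0,0,0,0
0,0,0,0,0,0,0
0,0,0,0,0,0,0' > m.json && python3 steer.py m.json
python3 - <<'E'
from h import *
s=r.sense(); print(s['eef_pos'],s['contact_force'])
a=r.grab_frame('wrist'); cv2.imwrite('pics/w8.png',cv2.resize(a[70:310,120:400],None,fx=2,fy=2,interpolation=cv2.INTER_CUBIC)[:,:,::-1])
E
```

```text
clock: 21.47
eef_pos: [584.2, -120.5, 187.1]
tcp_rot: [3.14, -0.008, -0.196]
contact_force: [2.6, -1.4, 0.8]
opening: -0.002
grasp_force: 0.0
clock: 21.88
eef_pos: [605.8, -101.8, 178.6]
tcp_rot: [3.141, 0.002, -0.194]
contact_force: [0.1, 0.3, -0.7]
opening: 0.002
grasp_force: 0.0
[ 605.76772017 -101.78761886  178.58983017] [ 0.09701879  0.25941613 -0.74273241]
```

View pics/w8.png

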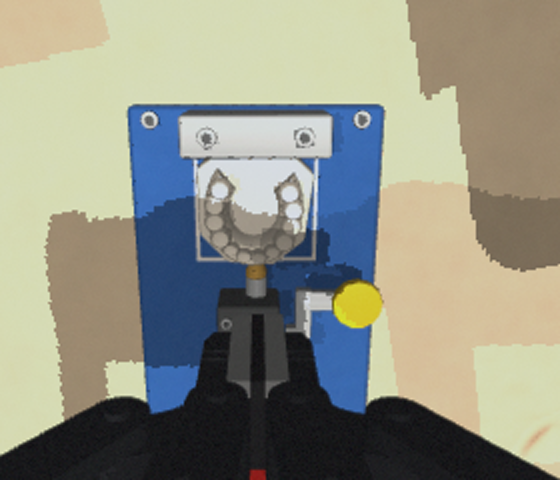

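The brass nose (257,272) rests on the cast's front, the cast is square against the fence, and the arm touches nothing. Handing in.

```bash
python3 -c "from rig import r; print(r.sign_off())"
```

```text
the job is handed in; nothing more can be done
None
```

The white cast is seated square against the fence, the striker was cocked and fired and rests on its front, and the job is handed in at about 22 s; `sign_off()` returned no verdict, so I can't confirm it passed.

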